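# Press a hub label onto a library disc

### The job

A new disc lies on the label applicator with its white hub label laid round the hole. Press the treadle at the applicator's front down to its stop, so that the steel spindle comes up through the disc; then pick up the blue press head by its stem, slide it about on the tip of the spindle until it drops on, and press it straight down until the sprung platen is fully down. Finish while still holding the head and keeping the platen pressed down, so the glue takes; leave the tape roll, the disc cases and the pen where they are.

Things in the scene. Friction and masses are not known exactly. Their poses are not given: they have to be found in the camera images.
- treadle_pad (a point): middle of the top of the black ribbed treadle pad (50 mm wide, 42 mm long) at the front of the white applicator (176 x 164 x 34 mm, bolted down). x points towards the spindle, roughly 140 mm away, z up. The pad starts 34 mm above the table; pressed at its middle it sinks about 20 mm to its stop against up to about 15 N, and springs back when let go.
- treadle (a joint): angle of the treadle in rad: 0 up, 0.23 at its stop.
- spindle (a joint): height in m by which the treadle has raised the steel spindle (8 mm pin, flat tip with 0.3 mm chamfer): at first 0 to 0.002 (tip level with the label), about 0.0115 after a full press of the treadle, tip then about 11 mm above the label. It stays up by its own drag, but more than about 18 N on its tip pushes it down.
- label_centre (a point): middle of the disc's 15 mm hole, level with the top of the white hub label (41 mm across, on a 120 mm silver disc), 42 mm above the table, z up. The disc lies on a black sprung platen that floats sideways, so the spindle comes up anywhere up to 3.7 mm from this point, and it is hidden under the head when the two meet.
- platen (a joint): how far the sprung platen with the disc is pressed down, in m: 0 up, 0.006 at its stop. It takes 3 N to start and 12 N to reach the stop.
- press_head: press head, 66 mm tall, 0.16 kg, standing on the table. Origin: centre of its underside, z up its axis. Below, an aluminium flange with a rubber face, 55 mm across, 12 mm thick; above, a ribbed blue stem 30 mm across from 12 to 54 mm above the underside, then a 33 mm cap. A blind bore for the spindle, 10 mm across and 22 mm deep, opens in the middle of the underside.
- tape_roll: roll of brown tape lying flat, 96 mm in diameter, 25 mm high, origin under its middle; not to be disturbed. It may stand left or right of the applicator, with the press head on the other side.
- disc_case_a: lower of two stacked disc cases, 190 x 135 x 15 mm, origin under its middle; not to be disturbed.
- disc_case_b: upper of the two stacked disc cases, 190 x 135 x 15 mm; not to be disturbed.
- disc_case_2: green and blue disc case lying flat, 190 x 135 x 15 mm; not to be disturbed.
- pen_2: white and red pen, 145 mm long, 11 mm thick; not to be disturbed.
Not all that is in view belongs to the job. What is shaped like the press_head but green or yellow is not meant.

How it is judged:
By the outcome, as a careful person would: the job done as asked, in the order asked, and still so for the second after the job is handed in, while the arm keeps its last pose, push and grip.
It also fails if it takes over 64 s, if anything falls off the work surface, if the arm or the gripper's body presses on something with over 40 N, if the wrist force passes 120 N, or if a joint passes its speed limit or range.

### The arm

A 7-joint arm with a two-finger parallel gripper is mounted at the origin on a cart in front of the work surface, level with it; the furniture and walls round the work are solid. World frame = base frame: x ahead of the robot, y to its left, z up, the work surface at z = 0. Lengths are in m, angles in rad, forces in N, time in s.
With the tool pointing down it reaches from about 0.425 to 0.975 m from the base axis. Payload 16.7 kg.
Tool frame: the origin (TCP) lies between the finger pads; the fingertips stand ctrl.tips_ahead ahead of it and the grasp point (between the pads) lies 11 mm behind it (ctrl.tips_ahead is the distance from the TCP to the fingertips, in m); z points along the fingers, y is the direction in which the jaws open and shut (so a half turn about z gives the same grasp; the last joint's range is limited). The gripper opens to 85 mm and grips with 20 to 120 N. Pads are 22 mm wide; open, the fingers measure 114 mm over their backs; the gripper's body (76 mm by 85 mm) begins 54 mm behind the grasp point. The pads swing forward as they close: fully open they stand 13 mm farther back than shut.
Start: joints at [-1.27, 0.426, 0.074, 1.606, -0.034, 1.111, -0.067], TCP at [0.294, 0.608, 0.239] pointing down, gripper open.
Joint ranges: [-2.85, 2.85], [-0.5, 2.14], [-1.23, 1.37], [0.21, 2.46], [-1.02, 4.16], [0.16, 2.05], [-2.73, 2.73]. Speed limits (rad/s): [1.89, 1.89, 2.39, 2.39, 3.01, 3.01, 3.01].

### API

Orientations are given as a 3x3 rotation matrix whose columns are the frame's x, y, z axes.
In Python, from cell import get_state, grab_frame, ctrl, look_for, silhouettes gives the robot as it stands.
- The arm moves only by the tool apply_moves, never from a script. Its argument "moves" is a list of rows, each an object of numbers: "fingers": the opening, from 0 (shut) to 1 (fully open); "tx", "ty", "tz": the shift along the world's x, y, z in m; "twist": the turn about the world's z in rad. A call has 1 to 20 rows; each row is the pose to reach, as a shift and turn from the pose commanded when the call began; what a row does not reach only later rows make up. A row lasts 1/8 s, in which the tool goes at most 62.5 mm and 10.7 degrees, less where a joint would pass 70% of its speed; a pose out of reach is approached as far as the arm can. A call with a gripper value outside its range is refused whole. The fingers move at their own pace and stop on an object; "newtons" is the grip in N (left out, the last holds). Time passes only in rows, so rows that repeat a pose let the fingers close. It gives the time, the measured TCP pose, the force and the opening at its end, in the units of the state.
- get_state(): the state, without advancing time (a new reading comes with each control period).
- grab_frame(name): name is "side" or "top"; returns a dict with "img" (480x640x3 uint8, red, green, blue), "depth" (480x640 float32, m along the optical axis (not along the pixel's ray), 0 where there is no reading), "fx", "fy", "cx", "cy" (pixels), "R" (3x3) and "t" (3): a world point X has camera coordinates R X + t. Camera axes: x right, y down, z forward; pixel columns grow to the right and rows downward; lengths in m; the calibration is good to about 2 mm. A picture is of the moment at which its call begins.
- ctrl.hand_in(): hands the job in, once; it reports no verdict.
Trained networks look in the newest picture that a camera, given by its name, has taken for a name from the list of things; names that differ only in an ending like _2 or _b are one class to them, and where a whole thing is asked for, a point or a joint stands for the part that bears it (a point fixed in the world has none). Each returns a list of dicts, best first, with "score" (0 to 1); they miss things now and then, are a little off and sometimes report something else, mostly with a low value. They report only what shows in the picture. A call takes as long as a camera call. They do not tell look-alikes from the thing itself.
- look_for(camera, thing): "pixel" ([column, row] in pixels, amid what is visible of it).
- silhouettes(camera, thing): "region" (480x640 bool, what is visible of it) and "pixel" ([column, row] in pixels, amid what is visible of it).
The state is a dict: "clock": time; "joint_pos": joint angles; "dq": joint speeds; "joint_torque": joint torques, N m; "position": TCP position; "ee_rot": TCP orientation; "contact_force": force on the tool from outside, world axes, zero at the start; "wrist_torque": the same for the moment, N m; "finger_gap": finger opening in m.
Only numpy, scipy, OpenCV 4.12 (cv2) and the standard library are available. Lean on these libraries where they do the work, as an engineer would, in place of code of your own. Each camera call takes 0.05 s, during which the arm holds its last target.

## Working session

There is one attempt and no reset: what is moved stays moved. The work goes in short steps, Python scripts to look and compute and a tool call to move; the robot and the scene stay as the last step left them, time stands still between calls to the robot, and variables do not carry over. Pictures are saved under pics/ and viewed, and the job is handed in when it is done.

Besides the shell and the picture viewer there is one more tool, called after "Request:" in YAML: its name, and indented under it one key for each argument. apply_moves: Moves the arm, as the interface text tells. Its arguments: {"type":"object","properties":{"moves":{"type":"array","items":{"type":"object","properties":{"fingers":{"type":"number"},"tx":{"type":"number"},"ty":{"type":"number"},"tz":{"type":"number"},"twist":{"type":"number"}}}},"newtons":{"type":"number"}},"required":["moves"]}

```bash
ls; mkdir -p pics; python3 - <<'E'
from cell import *
import cv2
s=get_state(); print({k:(v.tolist() if hasattr(v,'tolist') else v) for k,v in s.items()}); print(ctrl.tips_ahead)
for n in("top","side"):
    f=grab_frame(n); cv2.imwrite(f"pics/{n}0.png",f["img"][:,:,::-1])
    print(n,f["fx"],f["cx"],f["R"],f["t"])
    for th in("treadle_pad","label_centre","press_head","tape_roll","treadle","spindle"):
        print(th,[(d["pixel"],round(float(d["score"]),2)) for d in look_for(n,th)])
E
```

```text
pics
{'clock': 0.0, 'joint_pos': [-1.26951591354733, 0.426729896831424, 0.07384295446400191, 1.60664004152414, -0.03411731441780081, 1.1108103675532528, -0.06709075966875172], 'dq': [0.000380039930334852, 0.0023250006895622266, 7.357669611809232e-05, -0.0015619998704151452, 0.0004738824907424325, 1.7564344867187647e-05, 0.00016123084873472614], 'joint_torque': [0.001013347864500247, -94.98187065124512, 3.7618526816368103, -46.35069966316223, 0.019359377911314368, 0.010166785796172917, 6.579798082384514e-05], 'position': [0.2939114857054189, 0.6071858905266139, 0.2385971825603999], 'ee_rot': [[-0.9000969813478937, 0.435689302125139, -0.0005061443655933604], [0.43568958885337056, 0.9000961467689349, -0.0012283063530000046], [-7.958134455509948e-05, -0.0013261166710515724, -0.9999991175403028]], 'contact_force': [-0.34194954833225444, -1.0457135610244253, 0.09334403598244491], 'wrist_torque': [0.035284394385692, -0.043919964276074766, 0.0628546081186857], 'finger_gap': 0.08554276475026448}
0.008
top 611.1440215359847 309.1549250971041 [[-0.02100486 -0.9997688   0.00459782]
 [-0.98852339
[... 165 characters left out ...]
4], 0.6)]
press_head [([434.3, 278.1], 0.82), ([415.2, 233.6], 0.8), ([348.7, 291.0], 0.55), ([389.3, 268.7], 0.54)]
tape_roll [([189.6, 271.3], 0.68)]
treadle [([308.3, 269.5], 0.88), ([319.3, 222.3], 0.31)]
spindle []
side 472.0744154808322 326.33615204882926 [[ 0.934994   -0.35455263 -0.00886832]
 [-0.14070491 -0.34786933 -0.92692452]
 [ 0.32555851  0.86791668 -0.37514303]] [-0.48801007  0.15130386  1.14100012]
treadle_pad [([315.0, 254.9], 0.55)]
label_centre [([358.3, 250.5], 0.78), ([229.6, 223.9], 0.52)]
press_head [([349.8, 311.1], 0.95), ([306.5, 272.4], 0.77), ([338.1, 287.2], 0.66)]
tape_roll [([287.1, 227.3], 0.6)]
treadle [([313.6, 256.9], 0.77)]
spindle [([468.0, 344.7], 0.15)]
```

View pics/top0.png

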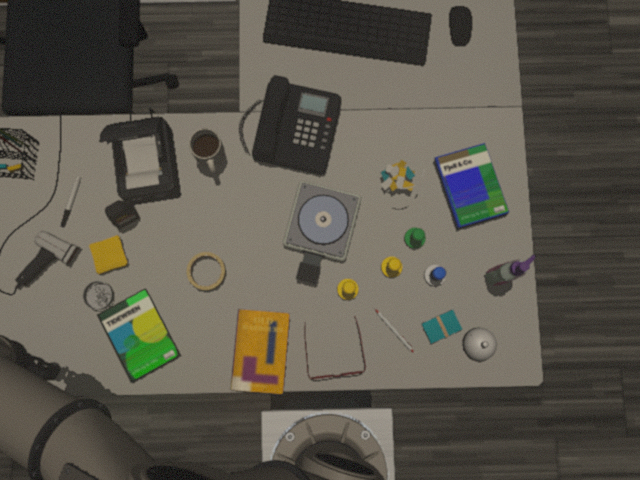

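View pics/side0.png

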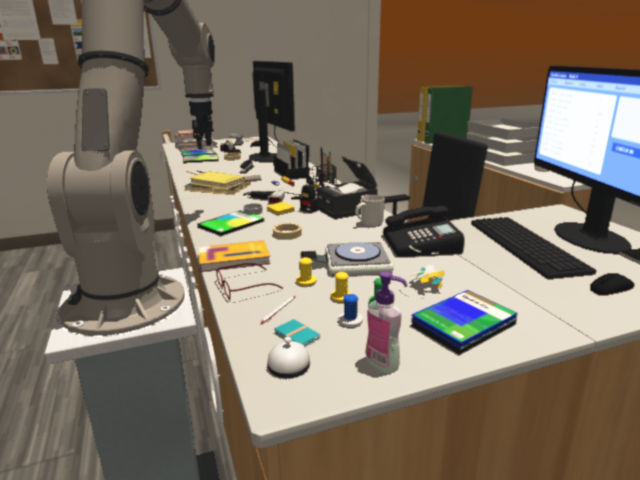

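```bash
python3 - <<'E'
import cv2
t=cv2.imread("pics/top0.png")[180:330,260:460]; cv2.imwrite("pics/topc.png",cv2.resize(t,None,fx=4,fy=4,interpolation=2))
t=cv2.imread("pics/side0.png")[210:360,260:460]; cv2.imwrite("pics/sidec.png",cv2.resize(t,None,fx=4,fy=4,interpolation=2))
E
```

```text
(no output)
```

View pics/topc.png

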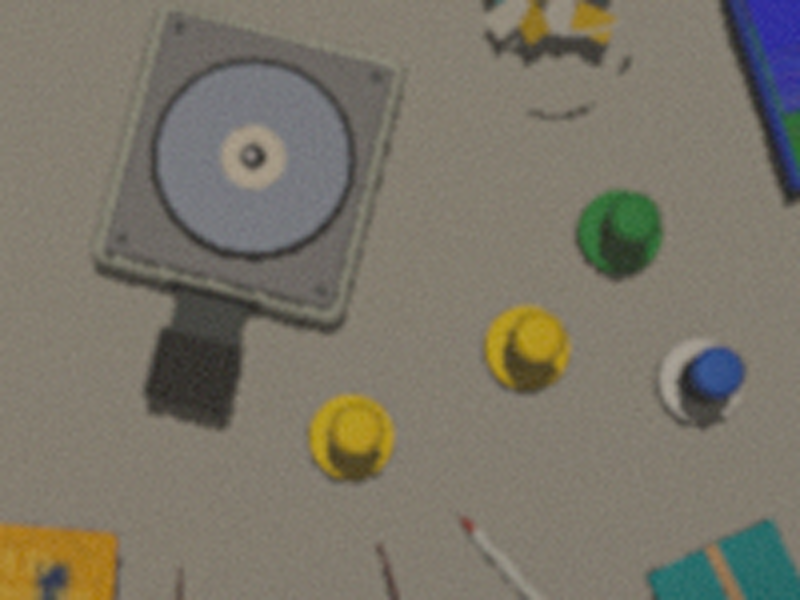

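View pics/sidec.png

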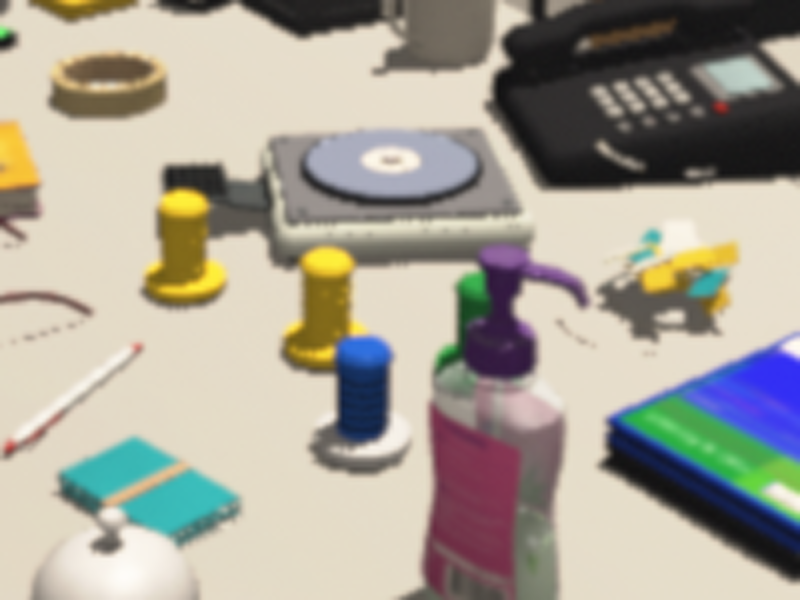

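Candidates for the press head in the top view: blue (434,276), green (415,237), yellow (392,267) and yellow (348,289). The blue one on the aluminium flange at (434,276), side view (350,310), fits the description. The pad is at (308,269) and the disc hole is near (323,219).

```bash
cat > h.py <<'E'
import numpy as np, cv2
from cell import *
def ray(f,px,z):
    d=np.array([(px[0]-f["cx"])/f["fx"],(px[1]-f["cy"])/f["fy"],1.]); R=np.array(f["R"]);t=np.array(f["t"])
    c=-R.T@t; w=R.T@d; return c+w*(z-c[2])/w[2]
def proj(f,X):
    p=np.array(f["R"])@np.array(X)+np.array(f["t"]); return np.array([f["fx"]*p[0]/p[2]+f["cx"],f["fy"]*p[1]/p[2]+f["cy"]])
def tri(f1,p1,f2,p2):
    A=[];b=[]
    for f,p in((f1,p1),(f2,p2)):
        R=np.array(f["R"]);t=np.array(f["t"])
        for i,(c,fl) in enumerate(((f["cx"],f["fx"]),(f["cy"],f["fy"]))):
            u=(p[i]-c)/fl; A.append(R[i]-u*R[2]); b.append(u*t[2]-t[i])
    return np.linalg.lstsq(np.array(A),np.array(b),rcond=None)[0]
def cen(m): 
    ys,xs=np.nonzero(m); return np.array([xs.mean(),ys.mean()])
E
python3 - <<'E'
from h import *
np.set_printoptions(precision=4,suppress=True)
T=grab_frame("top");S=grab_frame("side")
ti=T["img"].astype(int);si=S["img"].astype(int)
for n,f,im,w in(("top",T,ti,(420,255,455,295)),("side",S,si,(335,285,370,330))):
    x0,y0,x1,y1=w; sub=im[y0:y1,x0:x1]; m=(sub[...,2]-sub[...,0]>40)
    m2=cv2.connectedComponentsWithStats(m.astype(np.uint8)); k=1+np.argmax(m2[2][1:,4]); print(n,"blue",m2[3][k]+[x0,y0],m2[2][k])
# pad silhouettes
for n,f in(("top",T),("side",S)):
    for th in("treadle_pad","label_centre","press_head","disc_case_2","pen_2","tape_roll"):
        for d in silhouettes(n,th)[:4]:
            ys,xs=np.nonzero(d["region"]); print(n,th,round(float(d["score"]),2),d["pixel"],cen(d["region"]),xs.min(),xs.max(),ys.min(),ys.max(), len(xs), "depth",np.median(f["depth"][d["region"]]))
# disc & label via thresholds in top
sub=ti[185:255,290:355]
lab=(sub[...,0]-sub[...,2]>15)&(sub.sum(2)>350); mm=cv2.connectedComponentsWithStats(lab.astype(np.uint8)); 
print("labels",[(mm[2][k],mm[3][k]+[290,185]) for k in range(1,mm[0]) if mm[2][k][4]>40])
bl=(sub[...,2]-sub[...,0]>5); mm=cv2.connectedComponentsWithStats(bl.astype(np.uint8)); print("disc",[(mm[2][k],mm[3][k]+[290,185]) for k in range(1,mm[0]) if mm[2][k][4]>200])
for p,z in(((308,269),.034),((323,219),.042),((439,273),.066),((434,276),.012)): print(p,ray(T,p,z))
for p,z in(((314,256),.034),((357.5,250.5),.042),((350,298),.066)): print(p,ray(S,p,z))
E
```

```text
top blue [438.9035 272.4561] [ 13  12  13  12 114]
side blue [350.1922 305.7046] [  9   9  14  26 281]
top treadle_pad 0.58 [308.1, 270.6] [308.9477 269.0108] 296 320 254 283 555 depth 1.5087801
top label_centre 0.61 [321.4, 216.8] [323.1353 219.1943] 298 348 195 243 1951 depth 1.5193126
top label_centre 0.6 [310.4, 270.7] [309.3683 268.3588] 297 320 253 283 524 depth 1.5087739
top press_head 0.89 [433.1, 275.5] [435.0137 274.9562] 425 445 265 285 365 depth 1.5218501
top press_head 0.82 [414.3, 235.2] [415.1857 237.2971] 404 426 228 247 377 depth 1.5360974
top press_head 0.77 [393.3, 267.7] [392.0855 266.7824] 381 403 256 277 386 depth 1.526993
top press_head 0.57 [348.4, 291.0] [347.4428 289.1114] 338 357 279 299 341 depth 1.5176044
top disc_case_2 0.91 [469.2, 182.5] [471.3742 185.7479] 435 508 144 227 3974 depth 1.5463111
top disc_case_2 0.63 [138.8, 335.3] [138.5204 335.3387] 97 180 289 382 4435 depth 1.5016428
top pen_2 0.5 [404.2, 335.7] [395.2    331.2667] 378 410 312 348 90 depth 1.512707
top pen_2 0.41 [211.0, 261.4] [206.4707 270.4544] 187 225 252 290 614 depth 1.5200019
to
[... 1145 characters left out ...]
09] 273 301 223 239 436 depth 1.5313636
labels [(array([  0,   0,   8,  28, 109], dtype=int32), array([292.0734, 194.    ])), (array([ 24,   0,  41,  11, 218], dtype=int32), array([340.8761, 188.1009])), (array([ 25,  27,  16,  15, 155], dtype=int32), array([322.8065, 218.8645])), (array([58, 44,  7, 26, 90], dtype=int32), array([352.2444, 245.1556]))]
disc [(array([   9,   11,   48,   47, 1105], dtype=int32), array([322.7213, 219.2235]))]
(308, 269) [0.4907 0.0365 0.034 ]
(323, 219) [ 0.614  -0.0033  0.042 ]
(439, 273) [ 0.4708 -0.2794  0.066 ]
(434, 276) [ 0.4692 -0.2784  0.012 ]
(314, 256) [0.4935 0.0205 0.034 ]
(357.5, 250.5) [ 0.6132 -0.0062  0.042 ]
(350, 298) [ 0.4681 -0.2877  0.066 ]
```

```bash
python3 - <<'E'
from h import *
np.set_printoptions(precision=4,suppress=True)
T=grab_frame("top");S=grab_frame("side")
print("pad",ray(T,(308.3,274.4),.034),ray(S,(308.4,254.9),.034))
print("cam centres",-np.array(T["R"]).T@T["t"],-np.array(S["R"]).T@S["t"])
def mask(f,x,y):
    P=[]
    m=np.zeros((480*4,640*4),np.uint8)
    for (r,z0,z1) in((.015,.012,.054),(.0165,.054,.066)):
        P=[proj(f,(x+r*np.cos(a),y+r*np.sin(a),z)) for z in(z0,z1) for a in np.linspace(0,6.28,40)]
        h=cv2.convexHull(np.array(P,np.float32)*4+1.5); cv2.fillPoly(m,[np.round(h).astype(np.int32)],1)
    return m
for n,f,w,p in(("top",T,(420,255,455,295),(438.9,272.46)),("side",S,(335,285,370,330),(350.19,305.7))):
    x,y=.47,-.28
    for i in range(6):
        c=(cen(mask(f,x,y))-1.5)/4; e=np.array(p)-c
        J=np.array([proj(f,(x+.01,y,.04))-proj(f,(x,y,.04)),proj(f,(x,y+.01,.04))-proj(f,(x,y,.04))]).T/.01
        d=np.linalg.solve(J,e); x+=d[0];y+=d[1]
    print(n,"head",x,y, mask(f,x,y).sum()/16)
# disc 120mm at ~z.041 ; label
print("disc",ray(T,(322.72,219.22),.0415),ray(S,(357.25,251.15),.0415))
c=cv2.resize(T["img"][255:295,290:330,::-1],None,fx=14,fy=14,interpolation=2);cv2.imwrite("pics/pad.png",c)
c=cv2.resize(S["img"][240:275,290:335,::-1],None,fx=14,fy=14,interpolation=2);cv2.imwrite("pics/pads.png",c)
E
```

```text
pad [0.4773 0.036  0.034 ] [0.4816 0.0335 0.034 ]
cam centres [0.3183 0.0441 1.5329] [ 0.1061 -1.1107  0.564 ]
top head 0.474332071282773 -0.2837519836114931 203.1875
side head 0.4733790958645387 -0.2769436961854101 391.1875
disc [ 0.6135 -0.0026  0.0415] [ 0.6111 -0.0091  0.0415]
```

View pics/pad.png

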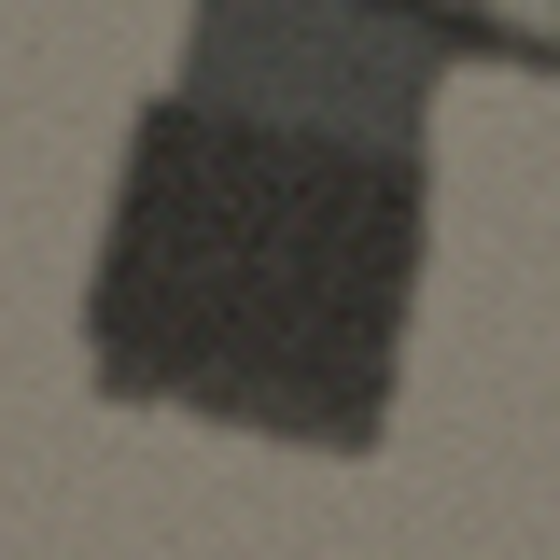

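View pics/pads.png

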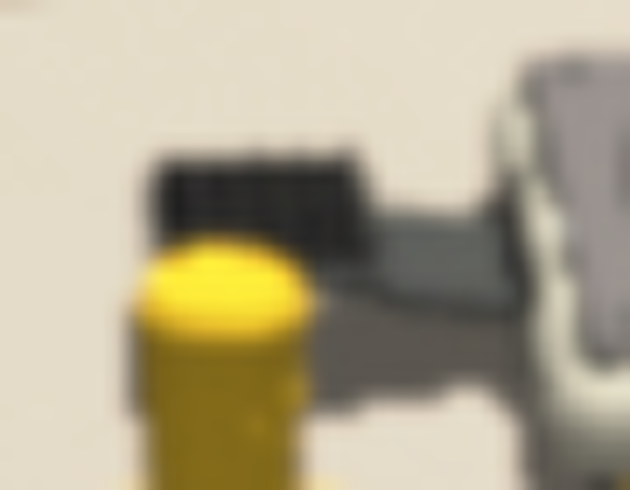

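The crop confirms the pad middle at about (308,273), so world (0.480, 0.036). The blue head is at about (0.474, -0.280). Next: shut the fingers and go over the pad.

Request:
apply_moves:
  moves:
    - {"tx": 0.02, "ty": -0.06, "tz": 0, "twist": -0.15, "fingers": 0}
    - {"tx": 0.04, "ty": -0.115, "tz": 0, "twist": -0.3, "fingers": 0}
    - {"tx": 0.06, "ty": -0.17, "tz": 0, "twist": -0.45, "fingers": 0}
    - {"tx": 0.08, "ty": -0.225, "tz": 0, "twist": -0.6, "fingers": 0}
    - {"tx": 0.1, "ty": -0.28, "tz": 0, "twist": -0.75, "fingers": 0}
    - {"tx": 0.12, "ty": -0.335, "tz": 0, "twist": -0.9, "fingers": 0}
    - {"tx": 0.14, "ty": -0.39, "tz": 0, "twist": -1.05, "fingers": 0}
    - {"tx": 0.16, "ty": -0.445, "tz": -0.02, "twist": -1.05, "fingers": 0}
    - {"tx": 0.175, "ty": -0.5, "tz": -0.04, "twist": -1.05, "fingers": 0}
    - {"tx": 0.186, "ty": -0.55, "tz": -0.08, "twist": -1.05, "fingers": 0}
    - {"tx": 0.186, "ty": -0.571, "tz": -0.13, "twist": -1.05, "fingers": 0}
    - {"tx": 0.186, "ty": -0.571, "tz": -0.16, "twist": -1.05, "fingers": 0}
    - {"tx": 0.186, "ty": -0.571, "tz": -0.175, "twist": -1.05, "fingers": 0}
    - {"tx": 0.186, "ty": -0.571, "tz": -0.175, "twist": -1.05, "fingers": 0}

```text
clock: 3.25
position: [0.48, 0.0367, 0.0641]
ee_rot: [[-0.07, 0.998, -0.001], [0.998, 0.07, -0.0], [-0.0, -0.001, -1.0]]
contact_force: [0.2, 1.3, -0.3]
finger_gap: -0.0002
```

```bash
python3 - <<'E'
from h import *
S=grab_frame("side");T=grab_frame("top")
a=cv2.resize(S["img"][190:290,260:400,::-1],None,fx=5,fy=5,interpolation=2);cv2.imwrite("pics/s1.png",a)
a=cv2.resize(T["img"][180:330,230:430,::-1],None,fx=4,fy=4,interpolation=2);cv2.imwrite("pics/t1.png",a)
s=get_state();print(s["clock"],s["position"],s["contact_force"],s["ee_rot"])
E
```

```text
3.35 [0.48077307 0.0369361  0.06526895] [ 0.42324676  0.32781696 -0.70906709] [[-7.04010835e-02  9.97518018e-01  1.22131646e-03]
 [ 9.97518667e-01  7.04004791e-02  5.31040890e-04]
 [ 4.43741592e-04  1.25567182e-03 -9.99999113e-01]]
```

View pics/s1.png

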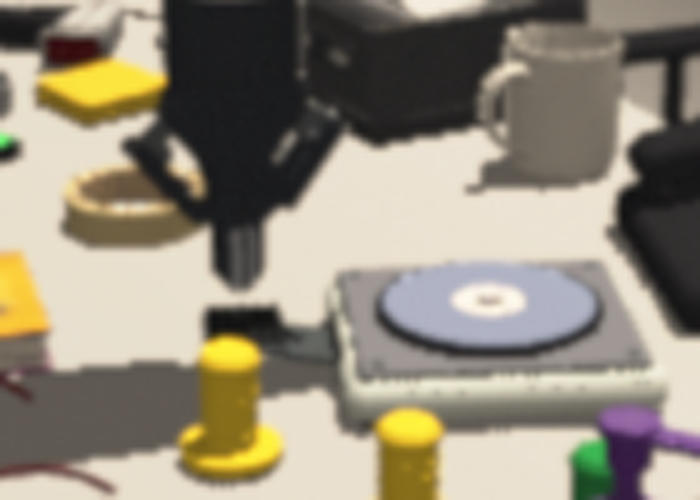

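View pics/t1.png

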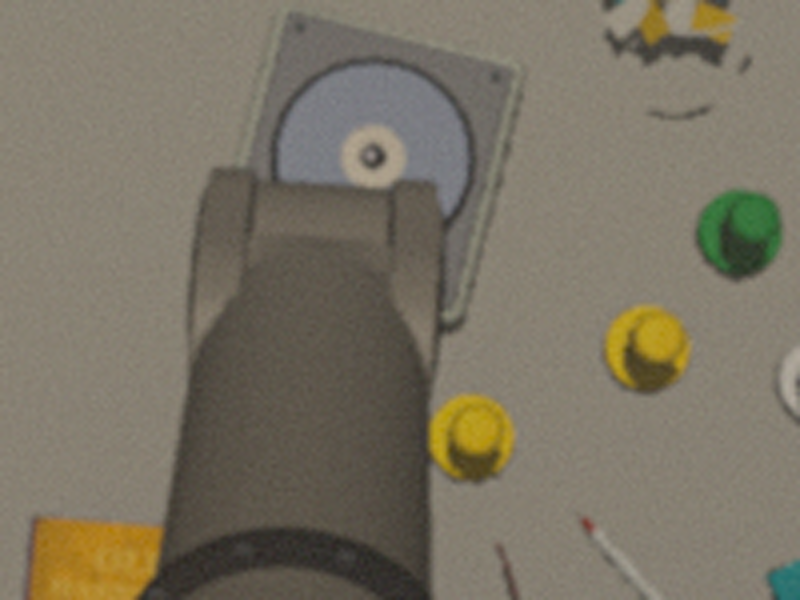

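The closed fingertips (crop 240,288) hang above the pad middle (243,320). Next I press.

Request:
apply_moves:
  moves:
    - {"tz": -0.012}
    - {"tz": -0.02}
    - {"tz": -0.025}
    - {"tz": -0.03}
    - {"tz": -0.034}
    - {"tz": -0.038}
    - {"tz": -0.042}
    - {"tz": -0.044}
    - {"tz": -0.044}

```text
validation failed for argument at $.mo...
```

Request:
apply_moves:
  moves:
    - {"tx": 0, "ty": 0, "tz": -0.012, "twist": 0, "fingers": 0}
    - {"tx": 0, "ty": 0, "tz": -0.02, "twist": 0, "fingers": 0}
    - {"tx": 0, "ty": 0, "tz": -0.025, "twist": 0, "fingers": 0}
    - {"tx": 0, "ty": 0, "tz": -0.03, "twist": 0, "fingers": 0}
    - {"tx": 0, "ty": 0, "tz": -0.034, "twist": 0, "fingers": 0}
    - {"tx": 0, "ty": 0, "tz": -0.038, "twist": 0, "fingers": 0}
    - {"tx": 0, "ty": 0, "tz": -0.042, "twist": 0, "fingers": 0}
    - {"tx": 0, "ty": 0, "tz": -0.044, "twist": 0, "fingers": 0}
    - {"tx": 0, "ty": 0, "tz": -0.044, "twist": 0, "fingers": 0}

```text
clock: 4.47
position: [0.4779, 0.0374, 0.0205]
ee_rot: [[-0.07, 0.998, -0.004], [0.998, 0.07, 0.002], [0.002, -0.004, -1.0]]
contact_force: [-19.0, 6.9, 38.6]
finger_gap: -0.0001
```

```bash
python3 - <<'E'
from h import *
S=grab_frame("side");T=grab_frame("top")
a=cv2.resize(S["img"][190:290,260:400,::-1],None,fx=5,fy=5,interpolation=2);cv2.imwrite("pics/s2.png",a)
s=get_state();print(s["clock"],s["position"],s["contact_force"])
E
```

```text
4.575 [0.47786637 0.03741444 0.02052609] [-20.09354001   6.0649695   37.77492709]
```

View pics/s2.png

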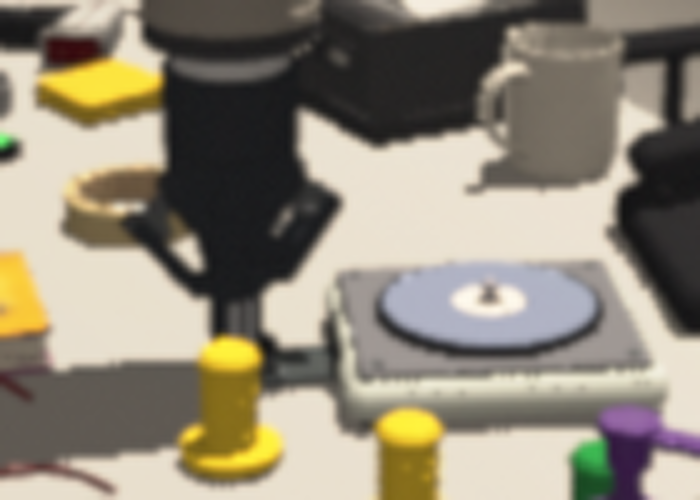

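The treadle is at its stop (38 N) and the spindle shows at crop (490,290). Now I release it, open the fingers and hover over the blue head.

Request:
apply_moves:
  moves:
    - {"tx": 0, "ty": 0, "tz": 0.02, "twist": 0, "fingers": 0}
    - {"tx": 0, "ty": 0, "tz": 0.06, "twist": 0, "fingers": 0}
    - {"tx": 0, "ty": 0, "tz": 0.12, "twist": 0, "fingers": 0.5}
    - {"tx": 0, "ty": -0.05, "tz": 0.14, "twist": 0, "fingers": 1}
    - {"tx": 0, "ty": -0.11, "tz": 0.14, "twist": 0, "fingers": 1}
    - {"tx": 0, "ty": -0.17, "tz": 0.14, "twist": 0, "fingers": 1}
    - {"tx": -0.003, "ty": -0.23, "tz": 0.14, "twist": 0, "fingers": 1}
    - {"tx": -0.006, "ty": -0.28, "tz": 0.14, "twist": 0, "fingers": 1}
    - {"tx": -0.006, "ty": -0.316, "tz": 0.12, "twist": 0, "fingers": 1}
    - {"tx": -0.006, "ty": -0.316, "tz": 0.1, "twist": 0, "fingers": 1}
    - {"tx": -0.006, "ty": -0.316, "tz": 0.09, "twist": 0, "fingers": 1}
    - {"tx": -0.006, "ty": -0.316, "tz": 0.09, "twist": 0, "fingers": 1}

```text
clock: 6.08
position: [0.4739, -0.279, 0.1099]
ee_rot: [[-0.07, 0.998, -0.001], [0.998, 0.07, 0.0], [0.001, -0.001, -1.0]]
contact_force: [0.1, -0.5, 0.5]
finger_gap: 0.0852
```

```bash
python3 - <<'E'
from h import *
S=grab_frame("side");T=grab_frame("top")
np.savez("f3.npz",**{("T"+k):v for k,v in T.items()},**{("S"+k):v for k,v in S.items()})
a=cv2.resize(S["img"][230:350,260:420,::-1],None,fx=5,fy=5,interpolation=2);cv2.imwrite("pics/s3.png",a)
a=cv2.resize(T["img"][180:330,280:480,::-1],None,fx=4,fy=4,interpolation=2);cv2.imwrite("pics/t3.png",a)
a=cv2.resize(T["img"][204:236,307:339,::-1],None,fx=16,fy=16,interpolation=2);b=cv2.resize(S["img"][235:267,341:373,::-1],None,fx=16,fy=16,interpolation=2)
cv2.imwrite("pics/sp3.png",cv2.resize(np.hstack([a,b]),(800,400)))
s=get_state();print(s["clock"],s["position"],s["contact_force"],s["finger_gap"],s["joint_pos"])
E
```

```text
6.175 [ 0.47448969 -0.27915681  0.11082426] [ 0.71806927 -0.33745062  1.11217955] 0.08513068049104004 [-0.06865051  0.44132673  0.60858482  2.02656257 -0.3560246   0.77714605
  0.82326223]
```

View pics/s3.png

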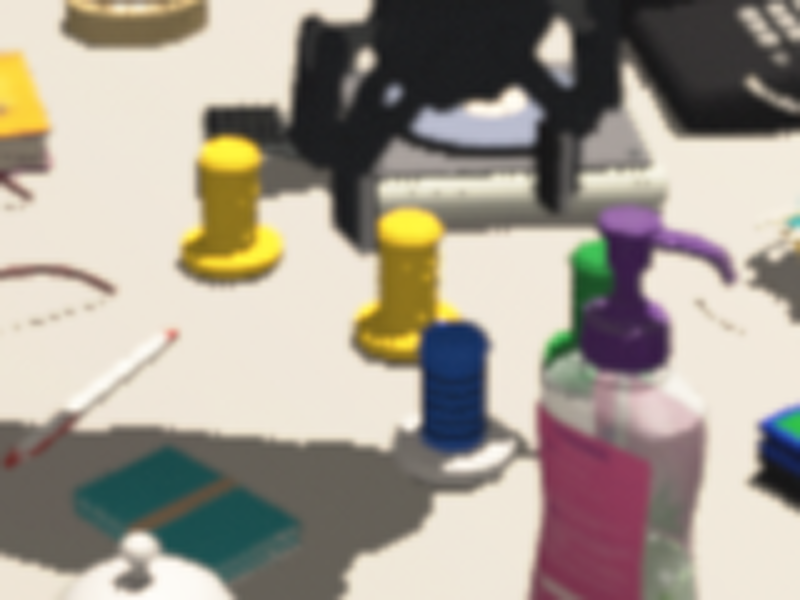

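View pics/t3.png

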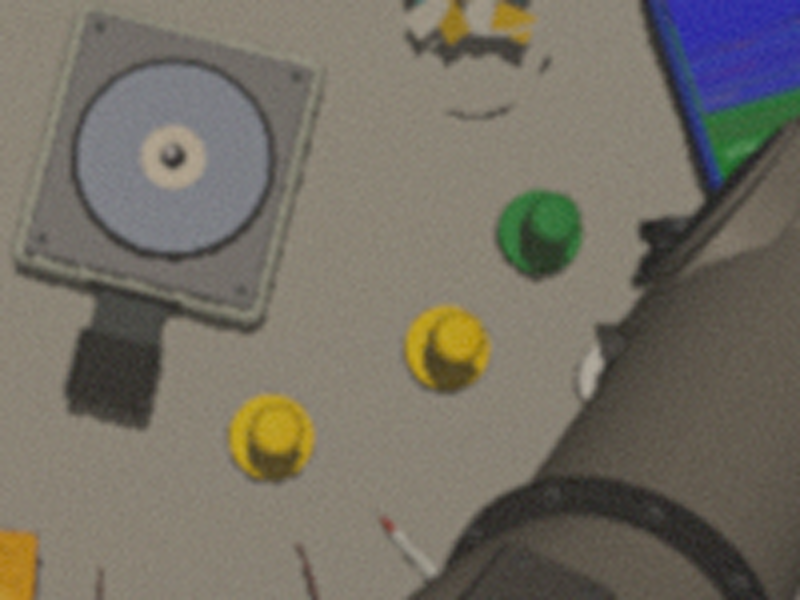

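View pics/sp3.png

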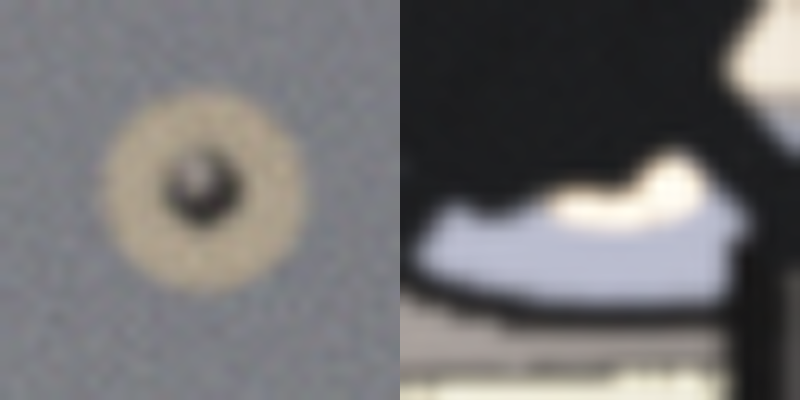

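The spindle tip (top view about (322.1,217.3)) stands slightly up-left of the label centre (322.9,218.9). The gripper is centred over the blue head. I'll close gently to centre it in x, then regrip turned by 90° so both offsets are known.

Request:
apply_moves:
  moves:
    - {"tx": 0, "ty": -0.001, "tz": -0.03, "twist": 0, "fingers": 1}
    - {"tx": 0, "ty": -0.001, "tz": -0.06, "twist": 0, "fingers": 1}
    - {"tx": 0, "ty": -0.001, "tz": -0.08, "twist": 0, "fingers": 1}
    - {"tx": 0, "ty": -0.001, "tz": -0.088, "twist": 0, "fingers": 1}
    - {"tx": 0, "ty": -0.001, "tz": -0.088, "twist": 0, "fingers": 0.6}
    - {"tx": 0, "ty": -0.001, "tz": -0.088, "twist": 0, "fingers": 0.5}
    - {"tx": 0, "ty": -0.001, "tz": -0.088, "twist": 0, "fingers": 0.4}
    - {"tx": 0, "ty": -0.001, "tz": -0.088, "twist": 0, "fingers": 0.3}
    - {"tx": 0, "ty": -0.001, "tz": -0.088, "twist": 0, "fingers": 0.3}
    - {"tx": 0, "ty": -0.001, "tz": -0.088, "twist": 0, "fingers": 0.3}
  newtons: 20

```text
clock: 7.42
position: [0.4744, -0.2806, 0.0229]
ee_rot: [[-0.07, 0.998, 0.001], [0.998, 0.07, -0.0], [-0.0, 0.001, -1.0]]
contact_force: [-2.0, 1.6, 6.6]
finger_gap: 0.0291
```

```bash
python3 - <<'E'
from h import *
S=grab_frame("side")
a=cv2.resize(S["img"][230:350,260:420,::-1],None,fx=5,fy=5,interpolation=2);cv2.imwrite("pics/s4.png",a)
s=get_state();print(s["clock"],s["position"],s["contact_force"],s["finger_gap"],s["joint_pos"])
E
```

```text
7.475 [ 0.47443334 -0.28059728  0.02293438] [-1.83409751  0.44411515  7.63722121] 0.029238512909938705 [ 0.02446763  0.57785339  0.50136223  2.06166874 -0.47412802  0.61348223
  0.92176176]
```

View pics/s4.png

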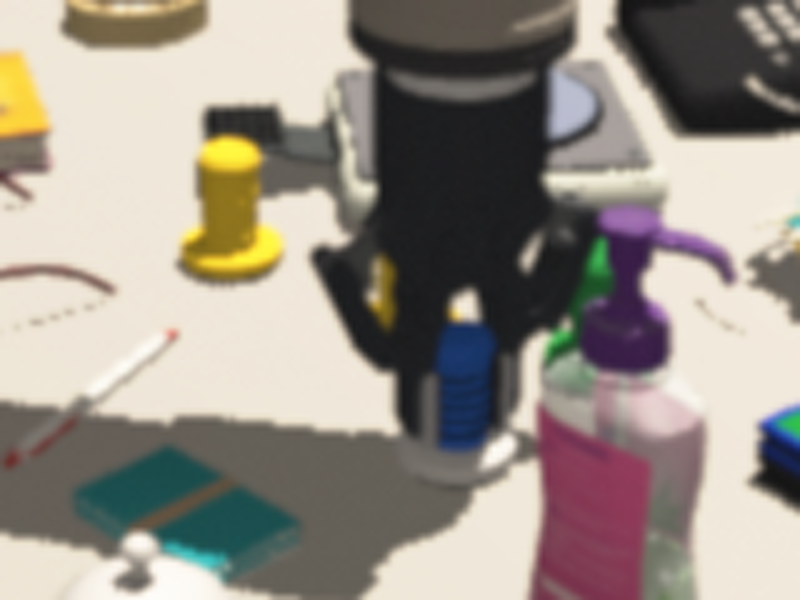

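It grips the stem, with a light touch on the flange (7 N). Now open, lift 3 mm, turn 90° and regrip.

Request:
apply_moves:
  moves:
    - {"tx": 0, "ty": 0, "tz": 0.002, "twist": 0, "fingers": 0.6}
    - {"tx": 0, "ty": 0, "tz": 0.003, "twist": 0, "fingers": 1}
    - {"tx": 0, "ty": 0, "tz": 0.003, "twist": 0, "fingers": 1}
    - {"tx": 0, "ty": 0, "tz": 0.003, "twist": 0, "fingers": 1}
    - {"tx": 0, "ty": 0, "tz": 0.003, "twist": -0.17, "fingers": 1}
    - {"tx": 0, "ty": 0, "tz": 0.003, "twist": -0.34, "fingers": 1}
    - {"tx": 0, "ty": 0, "tz": 0.003, "twist": -0.51, "fingers": 1}
    - {"tx": 0, "ty": 0, "tz": 0.003, "twist": -0.68, "fingers": 1}
    - {"tx": 0, "ty": 0, "tz": 0.003, "twist": -0.85, "fingers": 1}
    - {"tx": 0, "ty": 0, "tz": 0.003, "twist": -1.02, "fingers": 1}
    - {"tx": 0, "ty": 0, "tz": 0.003, "twist": -1.19, "fingers": 1}
    - {"tx": 0, "ty": 0, "tz": 0.003, "twist": -1.36, "fingers": 1}
    - {"tx": 0, "ty": 0, "tz": 0.003, "twist": -1.57, "fingers": 1}
    - {"tx": 0, "ty": 0, "tz": 0.003, "twist": -1.57, "fingers": 0.7}
    - {"tx": 0, "ty": 0, "tz": 0.003, "twist": -1.57, "fingers": 0.5}
    - {"tx": 0, "ty": 0, "tz": 0.003, "twist": -1.57, "fingers": 0.3}
    - {"tx": 0, "ty": 0, "tz": 0.003, "twist": -1.57, "fingers": 0.25}
    - {"tx": 0, "ty": 0, "tz": 0.003, "twist": -1.57, "fingers": 0.2}
  newtons: 20

```text
clock: 9.72
position: [0.4741, -0.2805, 0.0254]
ee_rot: [[0.997, 0.071, 0.0], [0.071, -0.997, 0.0], [0.0, -0.0, -1.0]]
contact_force: [-0.6, -0.4, 1.0]
finger_gap: 0.0297
```

Request:
apply_moves:
  moves:
    - {"tx": 0, "ty": 0, "tz": 0, "twist": 0, "fingers": 0}
    - {"tx": 0, "ty": 0, "tz": 0, "twist": 0, "fingers": 0}
  newtons: 80

```text
clock: 9.98
position: [0.4741, -0.2805, 0.0255]
ee_rot: [[0.997, 0.071, 0.0], [0.071, -0.997, 0.0], [0.0, -0.0, -1.0]]
contact_force: [-0.4, 0.6, 6.6]
finger_gap: 0.0284
```

```bash
python3 - <<'E'
from h import *
S=grab_frame("side")
a=cv2.resize(S["img"][230:350,260:420,::-1],None,fx=5,fy=5,interpolation=2);cv2.imwrite("pics/s5.png",a)
s=get_state();print(s["clock"],s["position"],s["contact_force"],s["finger_gap"],s["joint_pos"])
# spindle tip from f3
d=np.load("f3.npz");T={k[1:]:d[k] for k in d if k[0]=="T"};S0={k[1:]:d[k] for k in d if k[0]=="S"}
im=cv2.cvtColor(T["img"],cv2.COLOR_RGB2GRAY).astype(int);print(im[211:227,315:332])
for p in((322.1,217.3),(322.9,218.9)): print(ray(T,p,.053),ray(T,p,.042))
print("side",ray(S0,(357.6,246.6),.053),ray(S0,(357.4,249.9),.042))
E
```

```text
10.025 [ 0.47415191 -0.28051581  0.02554541] [-0.93632447  1.52767085  7.04093638] 0.028282747431981163 [-0.24904235  0.73490064  0.89964241  2.0748811  -0.86482248  0.76208706
 -0.29382601]
[[128 124 125 132 128 132 139 145 147 145 142 134 129 126 123 130 125]
 [127 126 129 139 145 146 156 157 159 162 160 151 142 132 129 124 128]
 [127 131 141 153 158 161 160 158 155 162 157 158 156 142 132 124 126]
 [128 138 151 159 167 161 158 159 153 157 159 162 163 151 140 129 123]
 [135 149 162 162 164 163 155 147 142 144 157 155 161 158 157 144 132]
 [141 159 162 163 160 152 143 138 120 114 136 155 157 158 157 149 133]
 [146 161 163 164 152 136 130 141 126  92 107 141 156 156 164 151 136]
 [141 159 165 160 149 120 111 133 118  79  77 120 159 159 158 153 142]
 [147 161 161 160 147 106  89 102  84  61  67 120 157 164 161 158 143]
 [143 157 163 160 149 115  80  61  56  56  85 132 160 163 160 159 142]
 [139 153 162 160 161 145 113  80  70  96 130 151 160 159 161 154 139]
 [132 147 162 164 160 158 149 132 125 139 153 162 162 161 159 147 130]
 [129 144 161 162 164 165 162 155 156 160 161 163 162 161 155 144 127]
 [129 132 149 157 160 161 160 167 159 160 163 166 159 154 143 130 125]
 [129 126 132 146 154 161 161 163 160 159 157 157 153 140 124 124 125]
 [125 124 126 130 140 148 152 150 153 153 149 144 136 132 122 125 124]]
[ 0.61611037 -0.00086738  0.053     ] [ 0.61832422 -0.00120198  0.042     ]
[ 0.61205041 -0.00274333  0.053     ] [ 0.61423408 -0.00309187  0.042     ]
side [ 0.61405519 -0.00443968  0.053     ] [ 0.61464452 -0.00219892  0.042     ]
```

View pics/s5.png

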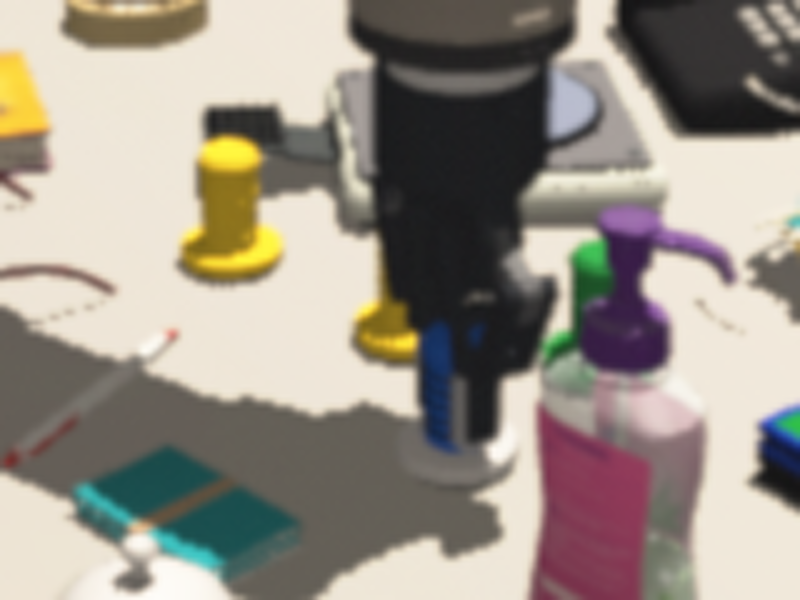

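The head is gripped in both axes. The spindle estimate is (0.615, -0.0025) ± 3 mm. Next I lift and carry the head over it.

Request:
apply_moves:
  moves:
    - {"tx": 0, "ty": 0, "tz": 0.03, "twist": 0, "fingers": 0}
    - {"tx": 0, "ty": 0, "tz": 0.08, "twist": 0, "fingers": 0}
    - {"tx": 0.01, "ty": 0.02, "tz": 0.115, "twist": 0, "fingers": 0}
    - {"tx": 0.035, "ty": 0.065, "tz": 0.12, "twist": 0, "fingers": 0}
    - {"tx": 0.06, "ty": 0.115, "tz": 0.12, "twist": 0, "fingers": 0}
    - {"tx": 0.085, "ty": 0.165, "tz": 0.12, "twist": 0, "fingers": 0}
    - {"tx": 0.11, "ty": 0.215, "tz": 0.12, "twist": 0, "fingers": 0}
    - {"tx": 0.13, "ty": 0.255, "tz": 0.11, "twist": 0, "fingers": 0}
    - {"tx": 0.141, "ty": 0.278, "tz": 0.095, "twist": 0, "fingers": 0}
    - {"tx": 0.141, "ty": 0.278, "tz": 0.08, "twist": 0, "fingers": 0}
    - {"tx": 0.141, "ty": 0.278, "tz": 0.07, "twist": 0, "fingers": 0}
    - {"tx": 0.141, "ty": 0.278, "tz": 0.07, "twist": 0, "fingers": 0}
    - {"tx": 0.141, "ty": 0.278, "tz": 0.07, "twist": 0, "fingers": 0}

```text
clock: 11.65
position: [0.6151, -0.0035, 0.0958]
ee_rot: [[0.998, 0.069, 0.001], [0.069, -0.998, 0.0], [0.001, -0.0, -1.0]]
contact_force: [-0.1, 0.5, -1.7]
finger_gap: 0.0283
```

```bash
python3 - <<'E'
from h import *
S=grab_frame("side");T=grab_frame("top")
a=cv2.resize(S["img"][200:290,300:420,::-1],None,fx=6,fy=6,interpolation=2);cv2.imwrite("pics/s6.png",a)
a=cv2.resize(T["img"][180:330,260:460,::-1],None,fx=4,fy=4,interpolation=2);cv2.imwrite("pics/t6.png",a)
s=get_state();print(s["clock"],s["position"],s["contact_force"],s["finger_gap"],s["joint_pos"])
E
```

```text
11.75 [ 0.61526039 -0.00298068  0.09584308] [ 0.02669871 -0.56432084 -0.66386221] 0.028510188336261035 [-0.81669109  0.76727915  1.04783633  1.90161336 -0.81458692  0.97385107
 -0.8851319 ]
```

View pics/s6.png

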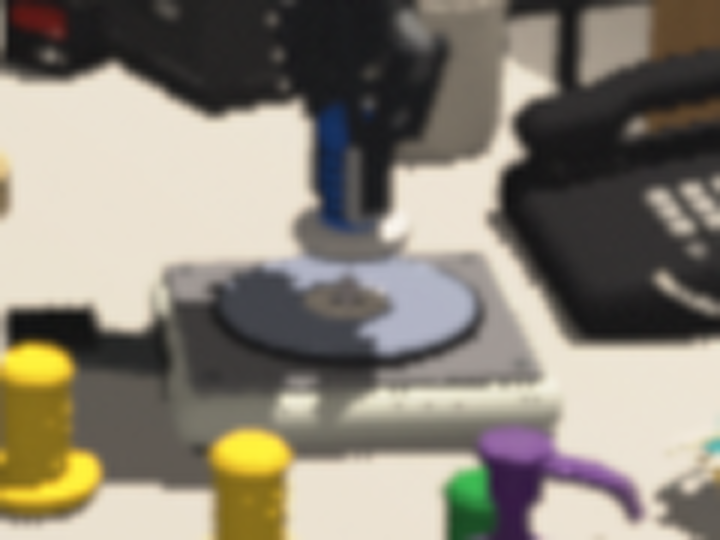

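View pics/t6.png

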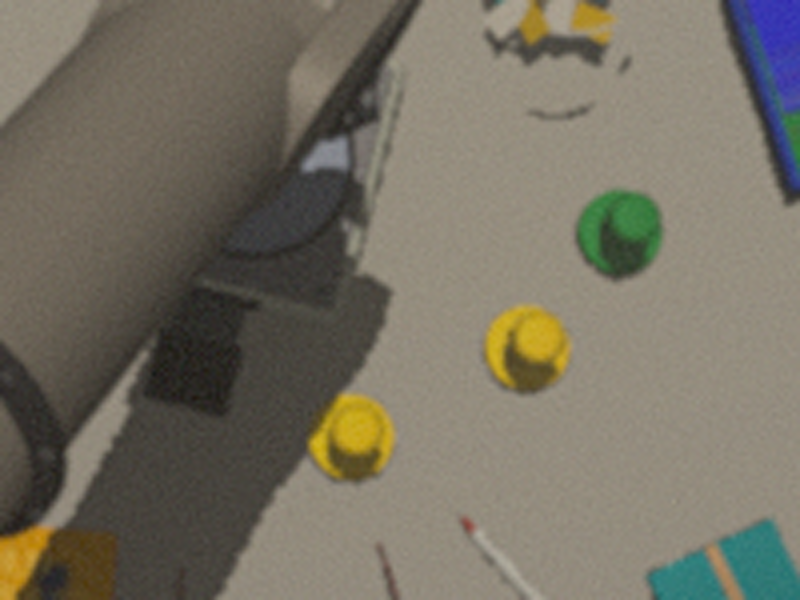

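```bash
python3 - <<'E'
from h import *
S=grab_frame("side")
np.save("s6.npy",S["img"])
a=cv2.resize(S["img"][225:260,335:380,::-1],None,fx=16,fy=16,interpolation=2);cv2.imwrite("pics/s6z.png",a)
for z in(.042,.053,.070): print(z,(proj(S,(.6152,-.003,z))-[335,225]+.5)*16)
print([(proj(S,(.6152+dx,-.003+dy,.053))-[335,225]+.5)*16 for dx,dy in((.005,0),(0,.005))])
E
```

```text
0.042 [371.18024154 407.60397394]
0.053 [372.19169087 349.68689199]
0.07 [373.76735056 259.46229189]
[array([398.31393153, 345.54492036]), array([360.42267638, 339.4448241 ])]
```

View pics/s6z.png

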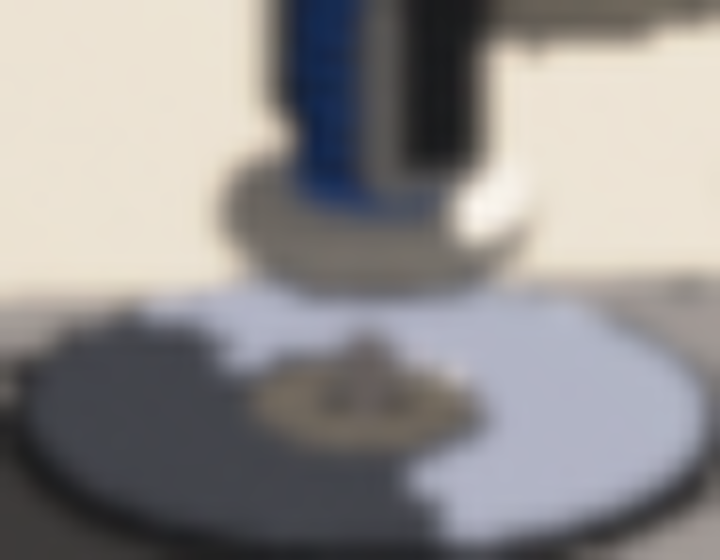

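In the crop the flange centre is about (378,239) and the spindle tip about (370,334), so the tip is about 1–2 mm towards -x, -y of the head. I shift, then approach in fine steps.

Request:
apply_moves:
  moves:
    - {"tx": -0.0012, "ty": -0.0008, "tz": -0.006, "twist": 0, "fingers": 0}
    - {"tx": -0.0012, "ty": -0.0008, "tz": -0.011, "twist": 0, "fingers": 0}
    - {"tx": -0.0012, "ty": -0.0008, "tz": -0.013, "twist": 0, "fingers": 0}
    - {"tx": -0.0012, "ty": -0.0008, "tz": -0.014, "twist": 0, "fingers": 0}
    - {"tx": -0.0012, "ty": -0.0008, "tz": -0.014, "twist": 0, "fingers": 0}

```text
clock: 12.42
position: [0.6139, -0.0033, 0.0813]
ee_rot: [[0.998, 0.071, -0.0], [0.071, -0.998, -0.0], [-0.0, 0.0, -1.0]]
contact_force: [0.3, -0.1, -0.3]
finger_gap: 0.0287
```

Request:
apply_moves:
  moves:
    - {"tx": 0, "ty": 0, "tz": -0.0005, "twist": 0, "fingers": 0}
    - {"tx": 0, "ty": 0, "tz": -0.001, "twist": 0, "fingers": 0}

```text
clock: 12.68
position: [0.6139, -0.0033, 0.0803]
ee_rot: [[0.998, 0.071, 0.0], [0.071, -0.998, 0.0], [0.0, -0.0, -1.0]]
contact_force: [-0.3, -0.4, -1.0]
finger_gap: 0.0282
```

Request:
apply_moves:
  moves:
    - {"tx": 0, "ty": 0, "tz": -0.0005, "twist": 0, "fingers": 0}
    - {"tx": 0, "ty": 0, "tz": -0.0005, "twist": 0, "fingers": 0}

```text
clock: 12.92
position: [0.6139, -0.0033, 0.0798]
ee_rot: [[0.997, 0.071, 0.0], [0.071, -0.997, 0.0], [0.0, -0.0, -1.0]]
contact_force: [-0.0, 0.6, -0.5]
finger_gap: 0.0281
```

Request:
apply_moves:
  moves:
    - {"tx": 0, "ty": 0, "tz": -0.0005, "twist": 0, "fingers": 0}
    - {"tx": 0, "ty": 0, "tz": -0.0005, "twist": 0, "fingers": 0}

```text
clock: 13.18
position: [0.6139, -0.0033, 0.0793]
ee_rot: [[0.997, 0.071, -0.0], [0.071, -0.997, 0.0], [-0.0, -0.0, -1.0]]
contact_force: [0.7, -0.1, -0.8]
finger_gap: 0.0287
```

Request:
apply_moves:
  moves:
    - {"tx": 0, "ty": 0, "tz": -0.0005, "twist": 0, "fingers": 0}
    - {"tx": 0, "ty": 0, "tz": -0.0005, "twist": 0, "fingers": 0}

```text
clock: 13.42
position: [0.6139, -0.0033, 0.0788]
ee_rot: [[0.998, 0.071, 0.0], [0.071, -0.998, 0.0], [0.0, -0.0, -1.0]]
contact_force: [-0.6, 0.3, -1.6]
finger_gap: 0.0282
```

Request:
apply_moves:
  moves:
    - {"tx": 0, "ty": 0, "tz": -0.0004, "twist": 0, "fingers": 0}
    - {"tx": 0, "ty": 0, "tz": -0.0004, "twist": 0, "fingers": 0}

```text
clock: 13.68
position: [0.6139, -0.0033, 0.0784]
ee_rot: [[0.998, 0.071, -0.0], [0.071, -0.998, 0.0], [-0.0, -0.0, -1.0]]
contact_force: [-0.6, 0.9, -1.1]
finger_gap: 0.0283
```

Request:
apply_moves:
  moves:
    - {"tx": 0, "ty": 0, "tz": -0.0004, "twist": 0, "fingers": 0}
    - {"tx": 0, "ty": 0, "tz": -0.0004, "twist": 0, "fingers": 0}

```text
clock: 13.92
position: [0.614, -0.0033, 0.0782]
ee_rot: [[0.997, 0.071, 0.0], [0.071, -0.997, 0.0], [0.0, -0.0, -1.0]]
contact_force: [-1.4, -0.3, 3.5]
finger_gap: 0.0285
```

Request:
apply_moves:
  moves:
    - {"tx": 0, "ty": 0, "tz": -0.0004, "twist": 0, "fingers": 0}
    - {"tx": 0, "ty": 0, "tz": -0.0004, "twist": 0, "fingers": 0}

```text
clock: 14.18
position: [0.6141, -0.0034, 0.0779]
ee_rot: [[0.998, 0.071, 0.0], [0.071, -0.998, 0.0], [0.0, -0.0, -1.0]]
contact_force: [-2.9, 1.9, 6.9]
finger_gap: 0.0284
```

Request:
apply_moves:
  moves:
    - {"tx": 0, "ty": 0, "tz": -0.0004, "twist": 0, "fingers": 0}
    - {"tx": 0, "ty": 0, "tz": -0.0004, "twist": 0, "fingers": 0}

```text
clock: 14.42
position: [0.6142, -0.0033, 0.0778]
ee_rot: [[0.998, 0.071, 0.001], [0.071, -0.998, 0.0], [0.001, -0.0, -1.0]]
contact_force: [-3.6, 0.5, 11.2]
finger_gap: 0.0289
```

There is contact with the tip at TCP z ≈ 0.078, at 11 N. I ease off and start sliding toward the side-view estimate.

Request:
apply_moves:
  moves:
    - {"tx": 0, "ty": 0, "tz": 0.0003, "twist": 0, "fingers": 0}
    - {"tx": -0.0004, "ty": -0.0005, "tz": 0.0003, "twist": 0, "fingers": 0}
    - {"tx": -0.0008, "ty": -0.001, "tz": 0.0003, "twist": 0, "fingers": 0}
    - {"tx": -0.001, "ty": -0.0013, "tz": 0.0003, "twist": 0, "fingers": 0}
    - {"tx": -0.001, "ty": -0.0013, "tz": 0.0003, "twist": 0, "fingers": 0}

```text
clock: 15.05
position: [0.6137, -0.0037, 0.078]
ee_rot: [[0.997, 0.071, 0.001], [0.071, -0.997, 0.001], [0.001, -0.001, -1.0]]
contact_force: [2.1, 4.8, 6.6]
finger_gap: 0.0282
```

```bash
python3 - <<'E'
from h import *
for i in range(4):
    grab_frame("side"); s=get_state();print(s["clock"],np.round(s["position"],5),np.round(s["contact_force"],2),np.round(s["wrist_torque"],3))
E
```

```text
15.1 [ 0.61372 -0.00371  0.07798] [0.75 5.53 7.87] [ 1.094 -0.313  0.036]
15.15 [ 0.61373 -0.00369  0.07799] [0.8  5.12 7.41] [ 1.148 -0.33   0.012]
15.2 [ 0.61371 -0.00371  0.07798] [1.32 3.36 7.69] [ 1.185 -0.322 -0.036]
15.25 [ 0.61372 -0.0037   0.07799] [1.54 4.82 7.69] [ 1.178 -0.348  0.01 ]
```

Request:
apply_moves:
  moves:
    - {"tx": 0, "ty": 0, "tz": 0.0003, "twist": 0, "fingers": 0}
    - {"tx": 0, "ty": 0, "tz": 0.0003, "twist": 0, "fingers": 0}
    - {"tx": 0, "ty": -0.0005, "tz": 0.0002, "twist": 0, "fingers": 0}
    - {"tx": -0.0005, "ty": -0.0005, "tz": 0.0002, "twist": 0, "fingers": 0}
    - {"tx": -0.001, "ty": -0.0003, "tz": 0.0002, "twist": 0, "fingers": 0}
    - {"tx": -0.001, "ty": -0.0003, "tz": 0.0001, "twist": 0, "fingers": 0}

```text
clock: 16.0
position: [0.6127, -0.0049, 0.078]
ee_rot: [[0.997, 0.071, 0.002], [0.071, -0.997, 0.0], [0.002, 0.0, -1.0]]
contact_force: [2.7, 1.9, 6.4]
finger_gap: 0.0285
```

Request:
apply_moves:
  moves:
    - {"tx": 0.0005, "ty": -0.0006, "tz": 0, "twist": 0, "fingers": 0}
    - {"tx": 0.001, "ty": -0.001, "tz": 0, "twist": 0, "fingers": 0}
    - {"tx": 0.0016, "ty": -0.0013, "tz": 0, "twist": 0, "fingers": 0}
    - {"tx": 0.0022, "ty": -0.0012, "tz": 0, "twist": 0, "fingers": 0}
    - {"tx": 0.0028, "ty": -0.0008, "tz": 0, "twist": 0, "fingers": 0}
    - {"tx": 0.0031, "ty": -0.0004, "tz": 0, "twist": 0, "fingers": 0}

```text
clock: 16.75
position: [0.6138, -0.005, 0.0778]
ee_rot: [[0.998, 0.071, -0.002], [0.071, -0.998, 0.001], [-0.002, -0.001, -1.0]]
contact_force: [-10.4, 4.2, 16.7]
finger_gap: 0.0283
```

Request:
apply_moves:
  moves:
    - {"tx": 0.0004, "ty": 0.0005, "tz": 0, "twist": 0, "fingers": 0}
    - {"tx": 0.0006, "ty": 0.0011, "tz": 0, "twist": 0, "fingers": 0}
    - {"tx": 0.0007, "ty": 0.0017, "tz": 0, "twist": 0, "fingers": 0}
    - {"tx": 0.0006, "ty": 0.0023, "tz": 0, "twist": 0, "fingers": 0}
    - {"tx": 0.0006, "ty": 0.0029, "tz": 0, "twist": 0, "fingers": 0}

```text
clock: 17.38
position: [0.6143, -0.004, 0.0778]
ee_rot: [[0.998, 0.069, -0.002], [0.069, -0.998, -0.001], [-0.002, 0.001, -1.0]]
contact_force: [-6.6, -4.6, 10.2]
finger_gap: 0.0283
```

Sticking; I'll hop instead: unload, shift, then touch.

Request:
apply_moves:
  moves:
    - {"tx": 0, "ty": 0, "tz": 0.001, "twist": 0, "fingers": 0}
    - {"tx": 0, "ty": 0, "tz": 0.001, "twist": 0, "fingers": 0}

```text
clock: 17.62
position: [0.6154, -0.0024, 0.0784]
ee_rot: [[0.998, 0.071, -0.0], [0.071, -0.998, -0.0], [-0.0, 0.0, -1.0]]
contact_force: [0.4, -0.4, -1.9]
finger_gap: 0.0285
```

Request:
apply_moves:
  moves:
    - {"tx": 0, "ty": 0, "tz": -0.0002, "twist": 0, "fingers": 0}
    - {"tx": 0, "ty": 0, "tz": -0.001, "twist": 0, "fingers": 0}
    - {"tx": 0, "ty": 0, "tz": -0.001, "twist": 0, "fingers": 0}

```text
clock: 18.0
position: [0.6156, -0.0023, 0.0777]
ee_rot: [[0.997, 0.071, 0.0], [0.071, -0.997, 0.0], [0.0, -0.0, -1.0]]
contact_force: [0.3, 0.8, 3.6]
finger_gap: 0.0287
```

Request:
apply_moves:
  moves:
    - {"tx": 0, "ty": 0, "tz": 0.0008, "twist": 0, "fingers": 0}
    - {"tx": 0.0009, "ty": 0.0014, "tz": 0.0006, "twist": 0, "fingers": 0}
    - {"tx": 0.0009, "ty": 0.0014, "tz": -0.0002, "twist": 0, "fingers": 0}
    - {"tx": 0.0009, "ty": 0.0014, "tz": -0.0003, "twist": 0, "fingers": 0}

```text
clock: 18.5
position: [0.6164, -0.0009, 0.0771]
ee_rot: [[0.997, 0.071, -0.0], [0.071, -0.997, -0.0], [-0.0, 0.0, -1.0]]
contact_force: [-0.1, -0.9, -1.8]
finger_gap: 0.0284
```

Request:
apply_moves:
  moves:
    - {"tx": 0, "ty": 0, "tz": 0.0008, "twist": 0, "fingers": 0}
    - {"tx": -0.0016, "ty": 0.0003, "tz": 0.0008, "twist": 0, "fingers": 0}
    - {"tx": -0.0016, "ty": 0.0003, "tz": 0, "twist": 0, "fingers": 0}
    - {"tx": -0.0016, "ty": 0.0003, "tz": 0, "twist": 0, "fingers": 0}

```text
clock: 19.0
position: [0.6149, -0.0006, 0.0773]
ee_rot: [[0.997, 0.071, 0.0], [0.071, -0.997, 0.0], [0.0, -0.0, -1.0]]
contact_force: [0.6, 0.0, -0.9]
finger_gap: 0.0282
```

Request:
apply_moves:
  moves:
    - {"tx": 0, "ty": 0, "tz": 0.0008, "twist": 0, "fingers": 0}
    - {"tx": 0.002, "ty": -0.002, "tz": 0.0008, "twist": 0, "fingers": 0}
    - {"tx": 0.002, "ty": -0.002, "tz": 0, "twist": 0, "fingers": 0}
    - {"tx": 0.002, "ty": -0.002, "tz": 0, "twist": 0, "fingers": 0}

```text
clock: 19.5
position: [0.6173, -0.003, 0.0777]
ee_rot: [[0.998, 0.07, 0.001], [0.07, -0.998, 0.0], [0.001, -0.0, -1.0]]
contact_force: [-0.2, -0.4, 5.5]
finger_gap: 0.0283
```

Two hops, (0.6164,-0.0009) and (0.6149,-0.0006), went below contact height with no force, so the bore is over the pin there. I go between them and descend.

Request:
apply_moves:
  moves:
    - {"tx": 0, "ty": 0, "tz": 0.001, "twist": 0, "fingers": 0}
    - {"tx": -0.0015, "ty": 0.0023, "tz": 0.001, "twist": 0, "fingers": 0}
    - {"tx": -0.0015, "ty": 0.0023, "tz": 0, "twist": 0, "fingers": 0}
    - {"tx": -0.0015, "ty": 0.0023, "tz": -0.0006, "twist": 0, "fingers": 0}
    - {"tx": -0.0015, "ty": 0.0023, "tz": -0.0006, "twist": 0, "fingers": 0}

```text
clock: 20.12
position: [0.6153, -0.0004, 0.0766]
ee_rot: [[0.997, 0.071, -0.0], [0.071, -0.997, -0.0], [-0.0, 0.0, -1.0]]
contact_force: [-0.1, 0.1, -1.0]
finger_gap: 0.0281
```

Request:
apply_moves:
  moves:
    - {"tx": 0.0003, "ty": -0.0002, "tz": -0.0007, "twist": 0, "fingers": 0}
    - {"tx": 0.0003, "ty": -0.0002, "tz": -0.0014, "twist": 0, "fingers": 0}
    - {"tx": 0.0003, "ty": -0.0002, "tz": -0.002, "twist": 0, "fingers": 0}

```text
clock: 20.5
position: [0.6157, -0.0006, 0.0747]
ee_rot: [[0.998, 0.071, 0.0], [0.071, -0.998, 0.0], [0.0, -0.0, -1.0]]
contact_force: [0.1, -0.2, -0.9]
finger_gap: 0.028
```

```bash
python3 - <<'E'
from h import *
S=grab_frame("side")
a=cv2.resize(S["img"][225:260,335:380,::-1],None,fx=16,fy=16,interpolation=2);cv2.imwrite("pics/s7z.png",a)
s=get_state();print(s["clock"],s["position"],s["contact_force"])
E
```

```text
20.55 [ 6.15646031e-01 -5.66529025e-04  7.45990361e-02] [ 0.38256241 -0.37740734 -0.92356044]
```

View pics/s7z.png

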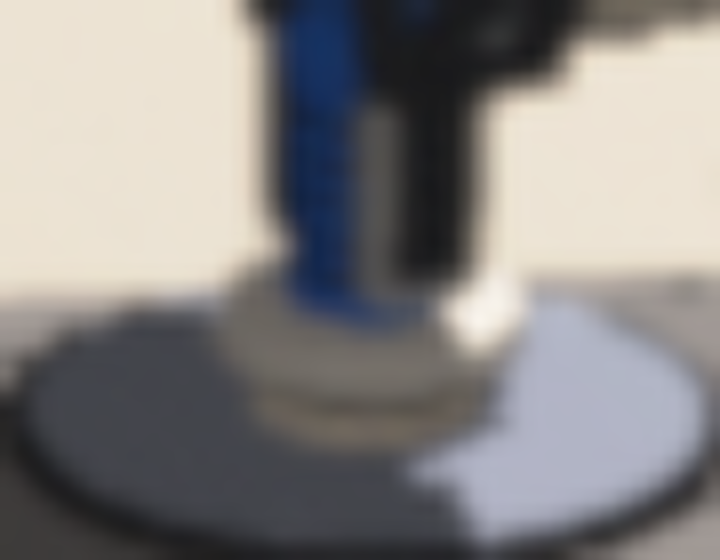

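The pin is inside the bore (3 mm below tip contact, no force). Descending to the label.

Request:
apply_moves:
  moves:
    - {"tx": 0, "ty": 0, "tz": -0.0015, "twist": 0, "fingers": 0}
    - {"tx": 0, "ty": 0, "tz": -0.003, "twist": 0, "fingers": 0}
    - {"tx": 0, "ty": 0, "tz": -0.0045, "twist": 0, "fingers": 0}
    - {"tx": 0, "ty": 0, "tz": -0.006, "twist": 0, "fingers": 0}
    - {"tx": 0, "ty": 0, "tz": -0.0065, "twist": 0, "fingers": 0}
    - {"tx": 0, "ty": 0, "tz": -0.0065, "twist": 0, "fingers": 0}

```text
clock: 21.3
position: [0.6157, -0.0006, 0.0682]
ee_rot: [[0.997, 0.071, -0.0], [0.071, -0.997, 0.0], [-0.0, -0.0, -1.0]]
contact_force: [0.6, 0.3, -1.0]
finger_gap: 0.0284
```

Request:
apply_moves:
  moves:
    - {"tx": 0, "ty": 0, "tz": -0.0008, "twist": 0, "fingers": 0}
    - {"tx": 0, "ty": 0, "tz": -0.0015, "twist": 0, "fingers": 0}
    - {"tx": 0, "ty": 0, "tz": -0.002, "twist": 0, "fingers": 0}
    - {"tx": 0, "ty": 0, "tz": -0.002, "twist": 0, "fingers": 0}

```text
clock: 21.8
position: [0.6158, -0.0006, 0.0663]
ee_rot: [[0.997, 0.071, 0.0], [0.071, -0.997, 0.0], [0.0, -0.0, -1.0]]
contact_force: [-1.2, -0.1, 3.4]
finger_gap: 0.0284
```

Label contact is at about 0.0665. Pressing the platen down.

Request:
apply_moves:
  moves:
    - {"tx": 0, "ty": 0, "tz": -0.0008, "twist": 0, "fingers": 0}
    - {"tx": 0, "ty": 0, "tz": -0.0016, "twist": 0, "fingers": 0}
    - {"tx": 0, "ty": 0, "tz": -0.0024, "twist": 0, "fingers": 0}
    - {"tx": 0, "ty": 0, "tz": -0.0032, "twist": 0, "fingers": 0}
    - {"tx": 0, "ty": 0, "tz": -0.004, "twist": 0, "fingers": 0}
    - {"tx": 0, "ty": 0, "tz": -0.0045, "twist": 0, "fingers": 0}
    - {"tx": 0, "ty": 0, "tz": -0.0045, "twist": 0, "fingers": 0}

```text
clock: 22.68
position: [0.6158, -0.0006, 0.062]
ee_rot: [[0.997, 0.071, 0.0], [0.071, -0.997, 0.0], [0.0, -0.0, -1.0]]
contact_force: [-4.2, 1.5, 9.9]
finger_gap: 0.0285
```

Request:
apply_moves:
  moves:
    - {"tx": 0, "ty": 0, "tz": -0.0007, "twist": 0, "fingers": 0}
    - {"tx": 0, "ty": 0, "tz": -0.0014, "twist": 0, "fingers": 0}
    - {"tx": 0, "ty": 0, "tz": -0.0018, "twist": 0, "fingers": 0}
    - {"tx": 0, "ty": 0, "tz": -0.0018, "twist": 0, "fingers": 0}

```text
clock: 23.18
position: [0.616, -0.0006, 0.0615]
ee_rot: [[0.998, 0.07, 0.001], [0.07, -0.998, 0.002], [0.001, -0.001, -1.0]]
contact_force: [-12.4, 4.0, 36.4]
finger_gap: 0.0283
```

Request:
apply_moves:
  moves:
    - {"tx": 0, "ty": 0, "tz": 0.0003, "twist": 0, "fingers": 0}
    - {"tx": 0, "ty": 0, "tz": 0.0003, "twist": 0, "fingers": 0}
    - {"tx": 0, "ty": 0, "tz": 0.0003, "twist": 0, "fingers": 0}

```text
clock: 23.55
position: [0.6159, -0.0006, 0.0616]
ee_rot: [[0.998, 0.07, 0.001], [0.07, -0.998, 0.001], [0.001, -0.001, -1.0]]
contact_force: [-10.8, 3.4, 30.6]
finger_gap: 0.0284
```

```bash
python3 - <<'E'
from h import *
S=grab_frame("side");T=grab_frame("top")
a=cv2.resize(S["img"][225:260,335:380,::-1],None,fx=16,fy=16,interpolation=2);cv2.imwrite("pics/s8z.png",a)
cv2.imwrite("pics/s8.png",S["img"][:,:,::-1]); cv2.imwrite("pics/t8.png",T["img"][:,:,::-1])
s=get_state();print(s["clock"],s["position"],s["contact_force"],s["finger_gap"])
E
```

```text
23.65 [ 6.15926126e-01 -6.09143269e-04  6.15826592e-02] [-9.60943754  3.04758287 30.39997082] 0.028208445407881005
```

View pics/s8z.png

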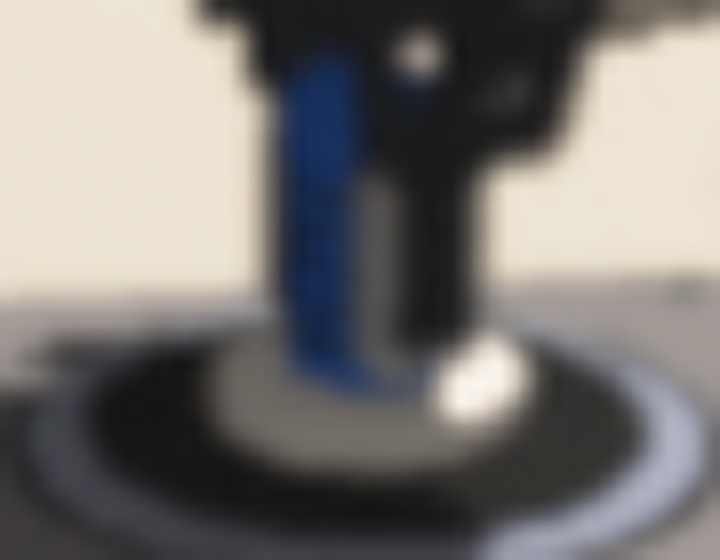

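View pics/s8.png

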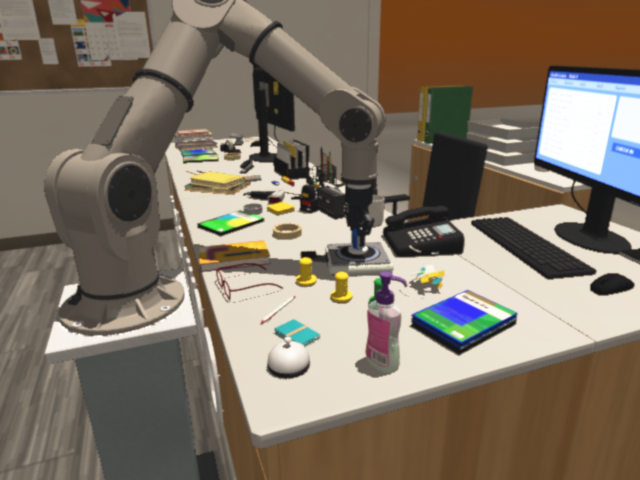

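View pics/t8.png

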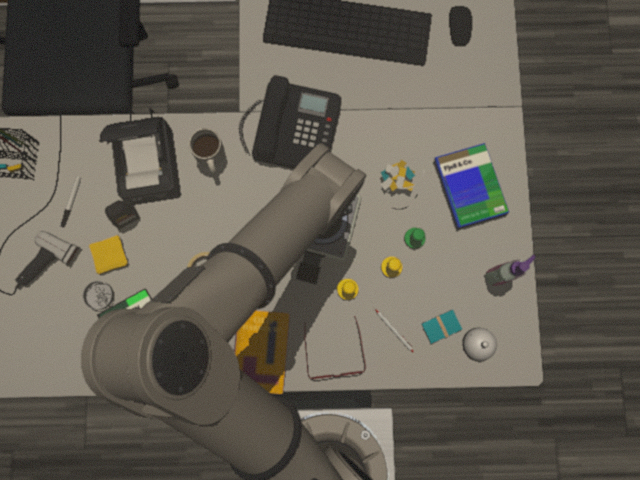

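Something is odd in the crop: a black ellipse inside a silver ring on the disc. Checking heights with depth before handing in.

```bash
python3 - <<'E'
from h import *
S=grab_frame("side"); D=S["depth"]; R=np.array(S["R"]);t=np.array(S["t"])
def W(c,r,D=D):
    z=D[r,c]; return R.T@(np.array([(c-S["cx"])/S["fx"]*z,(r-S["cy"])/S["fy"]*z,z])-t)
d=np.load("f3.npz")
for r in (245,250,252,254,256,258,259,261):
    print(r,[ (c,S["img"][r,c].tolist(),round(1000*W(c,r)[2],1),"was",round(1000*W(c,r,d["Sdepth"])[2],1)) for c in (338,342,346,370,375,378)])
print([(r,S["img"][r,358].tolist(),round(1000*W(358,r)[2],1)) for r in range(250,268)])
a=cv2.resize(S["img"][225:275,320:395,::-1],None,fx=10,fy=10,interpolation=cv2.INTER_NEAREST);cv2.imwrite("pics/s9.png",np.clip(a*1.6,0,255).astype(np.uint8))
E
```

```text
245 [(338, [146, 139, 135], np.float64(33.2), 'was', np.float64(188.4)), (342, [141, 135, 132], np.float64(32.7), 'was', np.float64(195.9)), (346, [119, 116, 119], np.float64(36.5), 'was', np.float64(195.5)), (370, [154, 149, 149], np.float64(33.2), 'was', np.float64(185.0)), (375, [160, 153, 149], np.float64(34.4), 'was', np.float64(170.1)), (378, [161, 153, 150], np.float64(35.5), 'was', np.float64(173.2))]
250 [(338, [65, 66, 73], np.float64(38.3), 'was', np.float64(185.4)), (342, [22, 22, 22], np.float64(36.5), 'was', np.float64(185.7)), (346, [25, 25, 24], np.float64(37.9), 'was', np.float64(182.5)), (370, [51, 50, 48], np.float64(38.6), 'was', np.float64(174.0)), (375, [136, 138, 148], np.float64(37.1), 'was', np.float64(168.6)), (378, [140, 140, 148], np.float64(34.9), 'was', np.float64(164.4))]
252 [(338, [66, 68, 74], np.float64(35.7), 'was', np.float64(181.9)), (342, [23, 23, 22], np.float64(36.3), 'was', np.float64(181.3)), (346, [22, 22, 22], np.float64(35.1), 'was', np.float64(43.5)), (370, [52, 51, 49], np.float64(38.2), 'was', np.float64(167.5)), (375, [117, 119, 128],
[... 2131 characters left out ...]
, np.float64(48.1)), (251, [111, 106, 100], np.float64(47.7)), (252, [116, 111, 105], np.float64(47.3)), (253, [106, 101, 95], np.float64(43.2)), (254, [75, 72, 67], np.float64(38.5)), (255, [37, 37, 35], np.float64(39.1)), (256, [22, 22, 23], np.float64(36.7)), (257, [25, 25, 26], np.float64(36.1)), (258, [40, 41, 44], np.float64(37.7)), (259, [60, 61, 67], np.float64(36.9)), (260, [61, 63, 68], np.float64(36.7)), (261, [55, 55, 58], np.float64(35.4)), (262, [61, 58, 59], np.float64(33.5)), (263, [70, 68, 66], np.float64(31.7)), (264, [93, 91, 84], np.float64(31.2)), (265, [156, 152, 135], np.float64(25.9)), (266, [218, 212, 189], np.float64(26.5)), (267, [223, 219, 196], np.float64(23.2))]
```

View pics/s9.png

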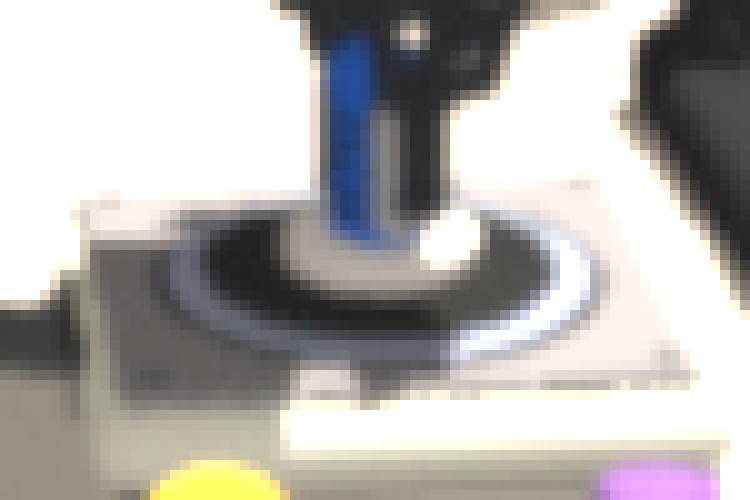

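The disc surface has sunk from about 42 mm to about 36 mm. The dark ellipse lies at that same height, so it fits an underlying black plate showing through at the stop. Wrist force is a steady 30 N, against the 12 N needed. Handing in.

```bash
python3 -c "
from cell import *
print(ctrl.hand_in()); s=get_state(); print(s['position'],s['contact_force'],s['finger_gap'])"
```

```text
the job is handed in; nothing more can be done
None
the job is handed in; nothing more can be done
```

The job is done as asked and handed in at about 24 s of the 64 s allowed. The arm is still gripping the blue head and holding the platen down.

- **Treadle:** I pressed the pad to its stop, where the wrist force reached 38 N. The side camera then showed the spindle standing up through the disc.
- **Head:** I gripped the blue head by its stem twice, the second time turned 90° to centre it. I then slid and hopped it on the spindle tip until it dropped on near (0.616, -0.001).
- **Press:** I pushed straight down until the force rose sharply. At hand-in the head was held with about 30 N, more than the 12 N the platen needs to reach its stop.

Last checks:
- **Platen:** Depth readings put the disc at about 36 mm, down from 42 mm, which matches the 6 mm platen travel. The grip opening was unchanged at 28 mm.
- **Other objects:** In the last pictures the pen, the tape roll and the green and blue case looked untouched. The arm hid part of the tape roll from above.

Points that did not go cleanly or disagreed:
- **Camera estimates:** The two cameras placed the spindle about 3 mm apart; the top view proved right.
- **Sliding force:** While sliding, the force on the tip briefly reached about 17–18 N, close to the 18 N that pushes the spindle down. Later touches met the tip at the same height, so it stayed up.
- **Dark ellipse:** The final picture shows a black ellipse inside the disc's silver ring. Its depth matches the disc, so I took it for a display effect of the plate beneath.

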